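# Take the grinding dish out of the glaze mill and hold it over the sink

## Robot

A 6-joint arm with a two-finger parallel gripper is mounted at the origin on a cart in front of the work surface, level with it; the furniture and walls round the work are solid. World frame = base frame: x ahead of the robot, y to its left, z up, the work surface at z = 0. Lengths are in m, angles in rad, forces in N, time in s.
With the tool pointing down it reaches from about 0.225 to 0.875 m from the base axis. Payload 3.4 kg.
Tool frame: the origin (TCP) lies between the finger pads; the fingertips stand 22 mm ahead of it and the grasp point (between the pads) lies 3 mm ahead of it (manip.finger_overhang is the distance from the TCP to the fingertips, in m); z points along the fingers, y is the line along which they close (so a half turn about z gives the same grasp; the last joint's range is limited). The gripper opens to 85 mm and grips with 20 to 120 N. Pads are 22 mm wide; open, the fingers measure 114 mm over their backs; the gripper's body (76 mm by 85 mm) begins 54 mm behind the grasp point. The pads swing forward as they close: fully open they stand 13 mm farther back than shut.
Start: joints at [1.096, 0.276, 1.505, -0, 1.361, -0.121], TCP at [0.199, 0.539, 0.253] pointing down, gripper open.
Joint ranges: [-2.89, 2.89], [-0.75, 2.08], [0.22, 2.7], [-1.18, 4.32], [0.11, 2.71], [-2.7, 2.7]. Speed limits (rad/s): [2.57, 2.57, 3.14, 3.14, 3.14, 3.14].

## Interface

Orientations are given as a unit quaternion [w, x, y, z].
In Python, from rig import get_state, eyes, order, manip gives the robot as it stands.
- The arm moves only by the tool drive_tool, never from a script. Its argument "rows" is a list of rows, each a list of 4 numbers: the shift along the tool's x, y, z in units of 25 mm (1.0 is 25 mm), then the turn about the tool's z in units of 6 degrees (1.0 is 6 degrees). A call has exactly 8 rows; each row is the pose to reach, as a shift and turn from the pose commanded when the call began, along the tool's axes at that moment; what a row does not reach only later rows make up. A row lasts 1/12 s, in which the tool goes at most 41.7 mm and 7.16 degrees, less where a joint would pass 70% of its speed; a pose out of reach is approached as far as the arm can. A call with a gripper value outside its range is refused whole. "grip" is the finger opening in mm, from 0 to 85.4, set as the call begins (left out, the last holds). The fingers move at their own pace and stop on an object; "newtons" is the grip in N (left out, the last holds). Time passes only in rows, so rows that repeat a pose let the fingers close, or fill a call up. It gives the time, the measured TCP pose, the force, the opening and the grip force at its end, in the units of the state.
- get_state(): the state, without advancing time (a new reading comes with each control period).
- eyes.get_image(name): name is "scene" or "side" or "wrist"; returns (picture, depth): 400x640x3 uint8, red, green, blue; 400x640 float32, m along the optical axis (not along the pixel's ray), 0 where there is no reading.
- eyes.camera_info(name): a dict with "fx", "fy", "cx", "cy" (pixels), "R" (3x3) and "t" (3): a world point X has camera coordinates R X + t. Camera axes: x right, y down, z forward; pixel columns grow to the right and rows downward; lengths in m; the calibration is good to about 2 mm. A picture is of the moment at which its call begins: read the wrist's pose just before it. camera_info takes no time and is no camera call; for the wrist camera it gives the pose at the moment of the call.
- order.sign_off(): hands the job in; it is judged then, once.
The state is a dict: "clock": time; "qpos": joint angles; "qd": joint speeds; "effort": joint torques, N m; "position": TCP position; "ee_rot": TCP orientation; "contact_force": force on the tool from outside, world axes, zero at the start; "moment": the same for the moment, N m; "width": finger opening in m; "gripper_force": force on a finger pad.
Only numpy, scipy, OpenCV 4.12 (cv2) and the standard library are available. Lean on these libraries where they do the work, as an engineer would, in place of code of your own. Each camera call takes 0.05 s, during which the arm holds its last target. There are 200 camera calls.

## Task

The small vibrating mill on the table has finished grinding: slide its run slide all the way back, away from the dish, so that its fork lets go of the dish. Then take the dish by its bridge handle, turn it a quarter turn anticlockwise (seen from above) until its lugs come to the gaps in the collar, lift it straight out and carry it over the sink. Finish while still holding the dish level and still over the open basin, clear above the rim; the loose grinding ball must stay in the middle of the dish all the way, and the other things on the table must be left where they are.

Things in the scene. Friction and masses are not known exactly. Their poses are not given: they have to be found in the camera images.
- mill: vibrating mill, a fixed grey box 146 mm (its x) by 232 mm (its y), flat metal deck 60 mm above the table. Origin on the table under the axis of the round collar that holds the dish; z up. The box spans y = -76 to +156 mm of this frame
- collar_mid (a point): middle of the mill's steel collar at its top, 80 mm above the table, mill's axes. Outer radius 67 mm. Its inward lip (inner radius 51 mm, underside 72.5 mm above the table) has two gaps, each 42 degrees wide, at the mill's +y and -y. The dish's lugs sit under the lip and come up only through these gaps
- run_slide (a joint): position of the run slide on the mill's deck, m: 0 = fork pushed in, gripping the key tab of the dish; 0.025 = fully back at its stop, dish free. It moves along the mill's +y (away from the dish), friction about 2 N, stays where it is left
- slide_grip (a point): centre of the black thumb grip of the run slide, 84 mm above the table: a block 18 mm (mill's x) by 24 mm (mill's y) by 26 mm high, standing on a carriage whose top is 13 mm below this point. Guide rails, 12.5 mm above the deck, lie 20 to 28 mm to either side of it in the mill's x. It moves with the slide and has the mill's axes
- dish: round steel dish, 0.32 kg, 100 mm across, rim 28 mm high, hollowed as a shallow cone (slope 7 degrees within 24 mm of the middle, 23 outside). Origin centre of underside, z up, x along the bridge handle. Locked, it stands on the mill's deck with its x along the mill's x; stops let it turn only anticlockwise, by 90 degrees (1 to 3 degrees of play), to where its lugs are in the gaps
- dish_lug (a point): outer end of the dish's lug at its +x, 58 mm from the axis, 6 mm above the underside; a like lug at -x. Lugs are 24 mm wide and 8 mm thick. A small key tab at the dish's +y is what the fork holds
- dish_grip (a point): centre of the wooden grip bar of the dish's bridge handle, 79 mm above its underside: bar 102 mm long (dish's x), 12 mm wide (dish's y), 14 mm high, on two thin posts 94 mm apart; axes of the dish
- dish_nest (a point): the point in the dish, 28 mm above its underside on its axis, where the ball's centre lies when the ball is in the middle
- ball_center (a point): centre of the loose white ceramic grinding ball, 28 mm in diameter, 45 g
- basin_near (a point): fixed point at rim height over the near left part of the sink's open basin, a good place to hold the dish over; the basin reaches from here 45 mm towards the robot, 230 mm away from it, 120 mm to the left and 250 mm to the right; the sink's rim is 4 mm above the table. The tap's spout ends 270 mm above the table over the middle of the basin
- masking_tape: roll of masking tape lying flat, 76 mm across, 19 mm high; bystander, origin centre of its underside
- brush_flat: flat brush, 195 mm long, lying on the table; bystander, origin at its middle
- loop_tool: loop tool with wooden handle, 172 mm long, lying; bystander, origin at its middle
- wood_rib: flat wooden rib, 50 by 93 by 6 mm; bystander, origin centre of its underside
- pencil: pencil, 170 mm long, lying; bystander, origin at its middle
- tile_red: flat test tile, 40 by 55 by 9 mm, the left one of two; bystander, origin centre of its underside
- tile_pale: flat test tile, 40 by 55 by 9 mm, the right one of two; bystander, origin centre of its underside
- water_bowl: small round bowl, 86 mm across, 46 mm high, left of the sink; bystander, origin centre of its underside
- jar: closed glaze jar with a dark lid, 62 mm across, 66 mm high, between the banding wheel and the tape; bystander, origin centre of its underside

How it is judged:
On the way, in this order (a step that is already met when the one before it is completed fails the run):
1. the run slide is fully back (within 3 mm of its stop), the dish still in its locked position (value of joint run_slide above 0.022 m and angle between the x axis of dish and the x axis of mill, either way round below 0.2 rad), for 0.2 s.
2. the dish, still down in the collar, has been turned a quarter turn (angle between the x axis of dish and the y axis of mill, either way round below 0.16 rad and z of dish in the frame of mill below 0.07 m), for 0.1 s.
3. the dish is lifted clear of the collar (z of dish in the frame of mill above 0.085 m and contact force between dish and mill below 0.1 N), for 0.1 s.
At the end, for the whole second after the job is handed in: the gripper still holds the dish with its centre over the open basin of the sink, its underside more than 25 mm above the table, at rest and level within about 6 degrees, the ball at rest within 10 mm of the middle of the dish, the run slide still back (world x of dish between 0.66 and 0.93 m and world y of dish between -0.38 and -0.01 m and height (world z) of dish above 0.025 m and angle between dish's own z axis and vertical below 0.1 rad and distance between ball_center and dish_nest below 0.01 m and contact force between the fingers and dish above 1 N and contact force between dish and mill below 0.1 N and linear speed of dish below 0.03 m/s and angular speed of dish below 0.3 rad/s and linear speed of ball below 0.05 m/s and value of joint run_slide above 0.02 m); the arm keeps its last pose, push and grip.
It fails at once if the ball leaves the middle of the dish by more than 20 mm (distance between ball_center and dish_nest above 0.02 m).
It fails at once if the dish is tipped by more than 12 degrees (angle between dish's own z axis and vertical above 0.21 rad).
It fails at once if a bystander is pushed away by more than 30 mm (distance of any of masking_tape, brush_flat, loop_tool, wood_rib, pencil, tile_red, tile_pale, water_bowl, jar from where it was at the start of the episode above 0.03 m).
It also fails if it takes over 58 s, if anything falls off the work surface, if the arm or the gripper's body presses on something with over 40 N, if the wrist force passes 120 N, or if a joint passes its speed limit or range.

## Working session

There is one attempt and no reset: what is moved stays moved. The work goes in short steps, Python scripts to look and compute and a tool call to move; the robot and the scene stay as the last step left them, time stands still between calls to the robot, and variables do not carry over. Pictures are saved under pics/ and viewed, at most 10 in all, crops included, and the job is handed in when it is done.

Besides the shell and the picture viewer there is one more tool, called after "Emit:" as name(argument=value, ...), one argument or row to a line, values as JSON. drive_tool: Moves the arm, as the interface text tells. Its arguments: {"type":"object","properties":{"rows":{"type":"array","items":{"type":"array","items":{"type":"number"}}},"grip":{"type":"number"},"newtons":{"type":"number"}},"required":["rows"]}

```bash
mkdir -p pics; ls
cat > h.py <<'E'
import numpy as np, cv2
from rig import get_state, eyes, order, manip
def cloud(n):
    im,d=eyes.get_image(n); c=eyes.camera_info(n)
    v,u=np.mgrid[0:400,0:640]
    P=np.stack([(u-c["cx"])/c["fx"]*d,(v-c["cy"])/c["fy"]*d,d],-1)
    W=(P-np.array(c["t"]))@np.array(c["R"])
    W[d==0]=np.nan
    return im,d,W
E
python3 - <<'E'
from h import *
s=get_state(); print(s)
for n in ("scene","side"):
    im,d,W=cloud(n); np.savez(n+".npz",im=im,W=W)
    cv2.imwrite(f"pics/{n}0.png",im[:,:,::-1])
    c=eyes.camera_info(n); print(n,-np.array(c["R"]).T@c["t"], c["fx"])
E
```

```text
pics
{'clock': 0.0, 'qpos': array([ 1.09600485e+00,  2.76598776e-01,  1.50614109e+00,  1.42640155e-05,
        1.36070485e+00, -1.21009619e-01]), 'qd': array([ 0.00033165,  0.00104707,  0.00126127, -0.00225272,  0.00137454,
       -0.00090555]), 'effort': array([-1.31092856e-04, -4.16769826e+01, -2.45803410e+01, -4.87973994e-04,
        1.11842790e-02, -5.99075605e-06]), 'position': array([0.19898618, 0.53894585, 0.25243435]), 'ee_rot': array([-2.78470363e-04,  1.75971268e-01,  9.84394868e-01, -8.83199397e-04]), 'contact_force': array([ 0.40473201, -0.59929825, -0.68874398]), 'moment': array([ 0.01511552, -0.00564319,  0.00751943]), 'gripper_force': 0.0, 'width': 0.08519344359964358}
scene [-0.37076184 -0.41346835  0.72622535] 441.76422562139464
side [0.39001893 0.89823055 0.76101472] 415.41928988178364
```

View pics/scene0.png

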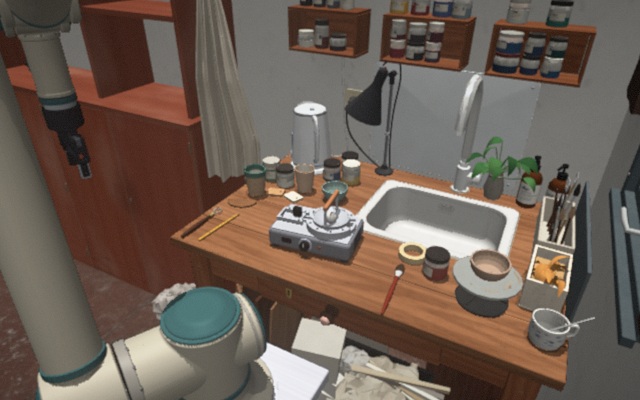

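View pics/side0.png

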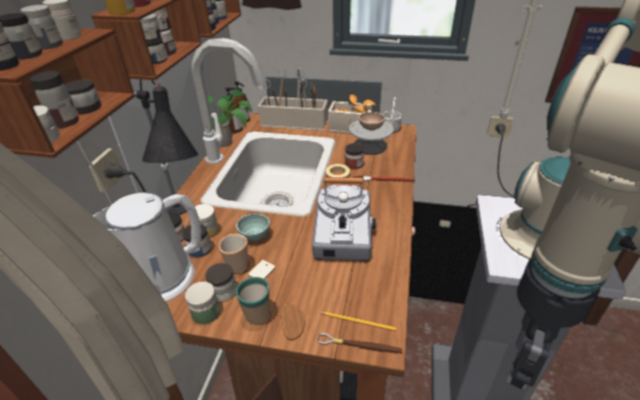

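The scene view shows the mill at about (317,232), with the sink behind it at (440,220) and the tape and jar to its right. The side view has the mill at (343,222), its black slide grip at (341,222) towards world +y, and the dish at (343,197).

```bash
python3 - <<'E'
from h import *
a=np.load("side.npz"); b=np.load("scene.npz")
for n,q,(r0,r1,c0,c1) in (("side",a,(165,275,290,390)),("scene",b,(185,270,260,375))):
    W=q["W"][r0:r1,c0:c1]; im=q["im"][r0:r1,c0:c1]
    cv2.imwrite(f"pics/{n}_crop.png",cv2.resize(im[:,:,::-1],None,fx=5,fy=5,interpolation=cv2.INTER_CUBIC))
    P=W.reshape(-1,3); P=P[np.isfinite(P[:,0])]
    D=P[(P[:,2]>.054)&(P[:,2]<.066)]
    print(n,len(D),cv2.minAreaRect(np.float32(D[:,:2]*1000)),np.percentile(D,[1,99],axis=0))
    H=P[(P[:,2]>.115)&(P[:,2]<.17)]; 
    print("handle",len(H),cv2.minAreaRect(np.float32(H[:,:2]*1000)),np.percentile(H[:,2],[2,50,98]))
    dark=(im.max(-1)<45)&(W[...,2]>.066)&(W[...,2]<.11)
    print("dark",dark.sum(),W[dark].mean(0),W[dark].min(0),W[dark].max(0))
h=np.vstack([q["W"][...].reshape(-1,3) for q in (a,b)])
E
python3 -c "
import cv2;a=cv2.imread('pics/side_crop.png');b=cv2.imread('pics/scene_crop.png')
import numpy as np
a=cv2.resize(a,(390,429));b=cv2.resize(b,(400,296));o=np.zeros((429,790,3),'uint8');o[:,:390]=a;o[:296,390:]=b;cv2.imwrite('pics/both.png',o)"
```

```text
side 1453 ((516.6844482421875, 76.307861328125), (143.9500732421875, 226.05555725097656), 7.5412397384643555) [[ 0.44028423 -0.03001678  0.05436893]
 [ 0.59243219  0.18999528  0.06527464]]
handle 250 ((523.6954956054688, 35.01182174682617), (100.95671844482422, 18.709348678588867), 5.391910552978516) [0.11813841 0.14220209 0.14839634]
dark 17 [0.50802778 0.14026724 0.08619045] [0.50475502 0.13737759 0.07865991] [0.5126905  0.14225574 0.09561845]
scene 1068 ((516.7571411132812, 66.89500427246094), (141.1166534423828, 228.71673583984375), 8.164319038391113) [[ 0.44042507 -0.04655964  0.05425848]
 [ 0.59180852  0.17531836  0.06571581]]
handle 156 ((522.9947509765625, 28.037864685058594), (103.9564208984375, 13.005783081054688), 7.522486209869385) [0.11750315 0.14324109 0.14707211]
dark 29 [0.5039947  0.12346614 0.0847421 ] [0.49952285 0.11438033 0.0756496 ] [0.50764082 0.13344764 0.09208737]
```

View pics/both.png

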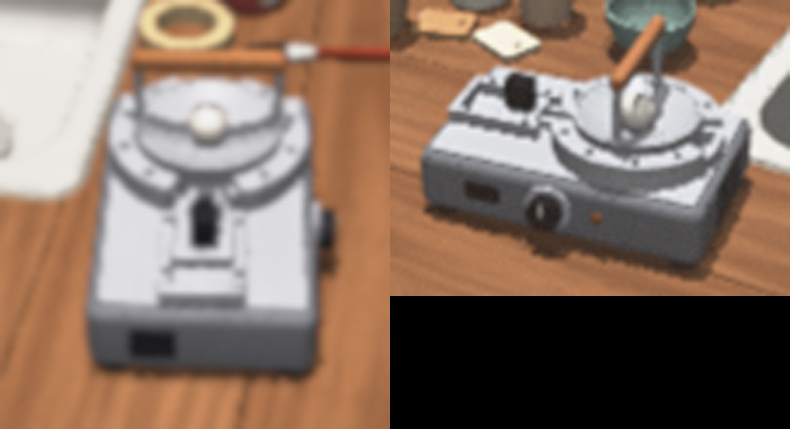

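The crops show the mill yawed about +7.5°. The dish bar runs along the mill's x, the ball sits mid-dish, and the black slide grip is on the mill's +y side, near world (0.506, 0.132).

Add to h.py:
```python
def go(x=None,y=None,z=None,yaw=None):
    """units (tool axes) to reach the given world TCP position / yaw of tool y (deg)"""
    from scipy.spatial.transform import Rotation as Ro
    s=get_state(); w=s["ee_rot"]; R=Ro.from_quat([w[1],w[2],w[3],w[0]]).as_matrix()
    p=np.array(s["position"]); t=np.array([p[i] if v is None else v for i,v in enumerate((x,y,z))])
    cy=np.degrees(np.arctan2(R[1,1],R[0,1])); u=R.T@(t-p)/.025
    dy=0 if yaw is None else -((yaw-cy+180)%360-180)/6
    print("clock %.2f pos %s yaw %.2f tilt %.2f q6 %.2f F %s w %.4f gf %.1f"%(s["clock"],p.round(4),cy,np.degrees(np.arccos(-R[2,2])),s["qpos"][5],np.round(s["contact_force"],1),s["width"],s["gripper_force"]))
    print("units",u.round(2),"turn",round(dy,2))
```

```text
(no output)
```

Emit:
drive_tool(
  rows=[
    [-1.4,-0.9,0,0.6],
    [-2.8,-1.8,0,1.2],
    [-4.2,-2.7,0,1.8],
    [-5.6,-3.6,0,2.4],
    [-7,-4.5,0,3],
    [-8.4,-5.4,0,3.6],
    [-9.8,-6.3,0,4.2],
    [-11.2,-7.2,0,4.8],
  ],
)

```text
clock: 0.77
position: [0.4, 0.2717, 0.2531]
ee_rot: [-0.0, 0.417, 0.909, -0.0]
contact_force: [0.9, 0.2, 0.7]
width: 0.0853
gripper_force: 0.0
```

```bash
python3 -c "
from h import *
go(.506,.132,.25,7.5)"
```

```text
clock 0.77 pos [0.4    0.2717 0.2531] yaw 40.76 tilt 0.02 q6 -0.26 F [0.9 0.2 0.7] w 0.0853 gf 0.0
units [-7.   -0.44  0.12] turn 5.54
```

Emit:
drive_tool(
  rows=[
    [-1.2,0,0,1],
    [-2.4,-0.1,0,2],
    [-3.6,-0.2,0,3],
    [-4.8,-0.3,0,4],
    [-6,-0.4,0,5],
    [-7,-0.4,0,5.5],
    [-7,-0.4,0,5.5],
    [-7,-0.4,0,5.5],
  ],
)

```text
clock: 1.43
position: [0.5069, 0.1339, 0.2526]
ee_rot: [-0.001, 0.657, 0.754, -0.0]
contact_force: [-0.3, -0.4, 0.5]
width: 0.0855
gripper_force: 0.0
```

Run:
```python
from h import *
go(.506,.132,.098,7.5)
im,d,W=cloud("wrist"); np.savez("wrist.npz",im=im,W=W)
c=eyes.camera_info("wrist");print(-np.array(c["R"]).T@c["t"])
cv2.imwrite("pics/wrist0.png",im[:,:,::-1])
```

```text
clock 1.43 pos [0.5069 0.1339 0.2526] yaw 7.82 tilt 0.09 q6 -0.01 F [-0.3 -0.4  0.5] w 0.0855 gf 0.0
units [-0.07 -0.04  6.19] turn 0.05
[0.49476442 0.21444018 0.37289115]
```

View pics/wrist0.png

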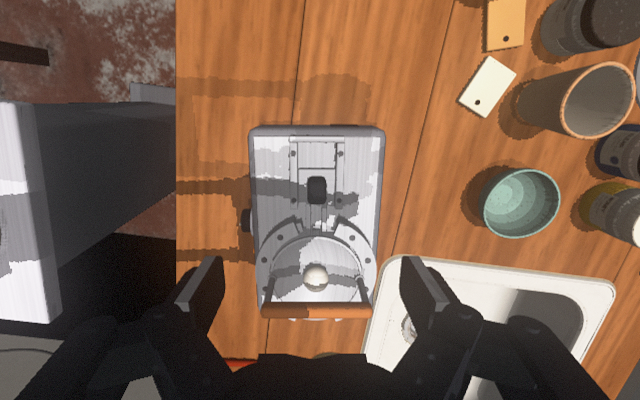

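The wrist view shows the grip at (317,188), the ball at (316,277), the bar at (315,311) and the mill box from (250,128) to (384,315).

Run:
```python
from h import *
q=np.load("wrist.npz");W=q["W"];im=q["im"].astype(int)
def rect(n,m):
    P=W[m]; r=cv2.minAreaRect(np.float32(P[:,:2]*1000)); print(n,len(P),np.round(r[0],1),np.round(r[1],1),round(r[2],2),"z",P[:,2].mean().round(4))
M=np.zeros((400,640),bool)
g=M.copy();g[170:210,300:335]=1; g&=(W[...,2]>.09)&(W[...,2]<.104); rect("grip",g)
b=M.copy();b[295:325,255:375]=1; b&=(W[...,2]>.138)&(W[...,2]<.155); rect("bar",b)
d=M.copy();d[110:330,235:395]=1; d&=(W[...,2]>.055)&(W[...,2]<.064); rect("deck",d)
k=M.copy();k[255:300,300:332]=1; k&=(im.min(-1)>150)&(W[...,2]>.08)&(W[...,2]<.12); print("ball top",W[k][W[k][:,2]>np.percentile(W[k][:,2],90)].mean(0))
# collar top fit
c=M.copy();c[200:310,245:390]=1;c&=(abs(W[...,2]-.08)<.002);P=W[c][:,:2];r=np.hypot(*(P-[.5233,.0315]).T);P=P[(r>.052)&(r<.072)]
from scipy.optimize import minimize
P=P*1000
out=cv2.convexHull(np.float32(P))[:,0]
o=minimize(lambda x:np.abs(np.hypot(*(out-x[:2]).T)-67).sum(),[523,31],method="Nelder-Mead");print("collar",o.x,o.fun/len(out),len(out))
```

```text
grip 432 [510.8 130.2] [18.4 23. ] 7.65 z 0.0946
bar 1555 [523.6  33.1] [101.7  11.8] 8.35 z 0.1437
deck 9682 [518.1  75.3] [140.  219.4] 7.66 z 0.059
ball top [0.52356215 0.03425941 0.10108249]
collar [523.8075558   31.99044661] 0.8661286359201702 48
```

```bash
python3 -c "
from h import *
print(manip.finger_overhang, [a for a in dir(manip) if a[0]!='_'])
go(.5105,.130,.102,7.7)"
```

```text
0.022 ['MotionError', 'finger_overhang']
clock 1.48 pos [0.5062 0.1347 0.2528] yaw 7.90 tilt 0.11 q6 -0.01 F [-0.6 -0.4  0.7] w 0.0856 gf 0.0
units [-0.22  0.16  6.03] turn 0.03
```

Emit:
drive_tool(
  rows=[
    [-0.1,0.1,1,0],
    [-0.2,0.15,2,0],
    [-0.2,0.15,3,0],
    [-0.2,0.15,4,0],
    [-0.2,0.15,4.8,0],
    [-0.2,0.15,5.4,0],
    [-0.2,0.15,5.8,0],
    [-0.2,0.15,6,0],
  ],
  grip=45,
)

```text
clock: 2.15
position: [0.5094, 0.1313, 0.102]
ee_rot: [-0.001, 0.656, 0.755, -0.001]
contact_force: [-0.0, -0.0, 0.3]
width: 0.0449
gripper_force: 0.0
```

Emit:
drive_tool(
  rows=[
    [0,0,0,0],
    [0,0,0,0],
    [0,0,0,0],
    [0,0,0,0],
    [0,0,0,0],
    [0,0,0,0],
    [0,0,0,0],
    [0,0,0,0],
  ],
  grip=10,
  newtons=30,
)

```text
clock: 2.82
position: [0.5118, 0.1306, 0.1042]
ee_rot: [0.001, 0.657, 0.754, 0.001]
contact_force: [0.8, 2.0, 5.0]
width: 0.0168
gripper_force: 34.0
```

```bash
python3 -c "
from h import *
go(.5105-.134*.0255,.130+.0255*.991,.102,7.7)"
```

```text
clock 2.82 pos [0.5118 0.1306 0.1042] yaw 7.91 tilt 0.13 q6 -0.02 F [0.8 2.  5. ] w 0.0168 gf 34.0
units [ 1.   -0.05  0.09] turn 0.04
```

Emit:
drive_tool(
  rows=[
    [0.1,0,-0.05,0],
    [0.25,0,-0.05,0],
    [0.4,0,-0.05,0],
    [0.55,0,-0.05,0],
    [0.7,0,-0.05,0],
    [0.85,0,-0.05,0],
    [0.95,0,-0.05,0],
    [1.05,0,-0.05,0],
  ],
)

```text
clock: 3.48
position: [0.5085, 0.1556, 0.1043]
ee_rot: [0.002, 0.656, 0.755, -0.0]
contact_force: [6.2, -8.5, -5.7]
width: 0.017
gripper_force: 32.7
```

Emit:
drive_tool(
  rows=[
    [0,0,0,0],
    [0,0,0,0],
    [0,0,0,0],
    [0,0,0,0],
    [0,0,0,0],
    [0,0,0,0],
    [0,0,0,0],
    [0,0,0,0],
  ],
)

```text
clock: 4.15
position: [0.5085, 0.1555, 0.1043]
ee_rot: [0.001, 0.656, 0.755, -0.0]
contact_force: [4.8, -4.3, -5.5]
width: 0.0171
gripper_force: 32.7
```

Emit:
drive_tool(
  rows=[
    [0,0,0,0],
    [0,0,0,0],
    [0,0,0,0],
    [0,0,0,0],
    [0,0,-1,0],
    [0,0,-2.4,0],
    [0,0,-3.8,0],
    [0,0,-5,0],
  ],
  grip=40,
)

```text
clock: 4.82
position: [0.507, 0.1566, 0.2317]
ee_rot: [-0.0, 0.656, 0.754, 0.0]
contact_force: [0.8, -0.3, -0.1]
width: 0.04
gripper_force: 0.0
```

Run:
```python
from h import *
go(.5237,.0323,.24,-82.3)
im,d,W=cloud("wrist"); cv2.imwrite("pics/wrist1.png",im[:,:,::-1])
for n,z0,z1,box in (("grip",.09,.104,(.46,.56,.11,.2)),("bar",.138,.155,(.45,.6,0,.07))):
    m=(W[...,2]>z0)&(W[...,2]<z1)&(W[...,0]>box[0])&(W[...,0]<box[1])&(W[...,1]>box[2])&(W[...,1]<box[3])
    r=cv2.minAreaRect(np.float32(W[m][:,:2]*1000)); print(n,m.sum(),r)
```

```text
clock 4.82 pos [0.507  0.1566 0.2317] yaw 7.95 tilt 0.03 q6 0.03 F [ 0.8 -0.3 -0.1] w 0.0400 gf 0.0
units [-5.02 -0.03 -0.34] turn 15.04
grip 538 ((513.3101806640625, 153.9813995361328), (18.183034896850586, 24.339967727661133), 7.548300266265869)
bar 1641 ((528.471435546875, 32.50176239013672), (89.08868408203125, 13.035131454467773), 7.527215003967285)
```

Emit:
drive_tool(
  rows=[
    [-0.6,0,0,1.1],
    [-1.3,0,0,2.2],
    [-2,0,0,3.3],
    [-2.8,0,0,4.4],
    [-3.6,0,0,5.5],
    [-4.3,0,0,6.6],
    [-4.8,0,0,7.7],
    [-5,0,0,8.8],
  ],
  grip=50,
)

```text
clock: 5.53
position: [0.5244, 0.0311, 0.2293]
ee_rot: [0.0, 0.925, 0.38, -0.0]
contact_force: [-0.1, -0.2, 0.3]
width: 0.0502
gripper_force: 0.0
```

Emit:
drive_tool(
  rows=[
    [0,0,0,1.1],
    [0,0,0,2.2],
    [0,0,0,3.3],
    [0,0,0,4.4],
    [0,0,0,5.5],
    [0,0,0,6.2],
    [0,0,0,6.2],
    [0,0,0,6.2],
  ],
)

```text
clock: 6.2
position: [0.5243, 0.0328, 0.2294]
ee_rot: [-0.0, 0.998, 0.07, -0.0]
contact_force: [-1.1, -0.3, 0.5]
width: 0.0499
gripper_force: 0.0
```

```bash
python3 -c "
from h import *
go(.5237,.0325,.138,-82.3)"
```

```text
clock 6.20 pos [0.5243 0.0328 0.2294] yaw -81.95 tilt 0.04 q6 1.36 F [-1.1 -0.3  0.5] w 0.0499 gf 0.0
units [-0.02  0.01  3.66] turn 0.06
```

Emit:
drive_tool(
  rows=[
    [0,0,0.8,0],
    [0,0,1.6,0],
    [0,0,2.3,0],
    [0,0,2.8,0],
    [0,0,3.2,0],
    [0,0,3.5,0.05],
    [0,0,3.5,0.05],
    [0,0,3.5,0.05],
  ],
)

```text
clock: 6.87
position: [0.5248, 0.0326, 0.1421]
ee_rot: [-0.0, 0.998, 0.067, -0.0]
contact_force: [0.2, 0.4, 0.0]
width: 0.0499
gripper_force: 0.0
```

Emit:
drive_tool(
  rows=[
    [0,0,0,0],
    [0,0,0,0],
    [0,0,0,0],
    [0,0,0,0],
    [0,0,0,0],
    [0,0,0,0],
    [0,0,0,0],
    [0,0,0,0],
  ],
  grip=26,
  newtons=60,
)

```text
clock: 7.53
position: [0.5247, 0.0326, 0.1421]
ee_rot: [-0.0, 0.998, 0.067, 0.0]
contact_force: [-0.0, -0.1, 0.2]
width: 0.0258
gripper_force: 0.0
```

Emit:
drive_tool(
  rows=[
    [0,0,0,0],
    [0,0,0,0],
    [0,0,0,0],
    [0,0,0,0],
    [0,0,0,0],
    [0,0,0,0],
    [0,0,0,0],
    [0,0,0,0],
  ],
  grip=5,
  newtons=60,
)

```text
clock: 8.2
position: [0.525, 0.0316, 0.1423]
ee_rot: [0.001, 0.998, 0.067, 0.0]
contact_force: [0.6, -5.0, 1.7]
width: 0.0105
gripper_force: 60.1
```

```bash
python3 -c "
from h import *
go(yaw=7.7)
im,d,W=cloud('side')
cv2.imwrite('pics/side2.png',cv2.resize(im[130:280,260:420,::-1],None,fx=4,fy=4))"
```

```text
clock 8.20 pos [0.525  0.0316 0.1423] yaw -82.35 tilt 0.11 q6 1.37 F [ 0.6 -5.   1.7] w 0.0105 gf 60.1
units [0. 0. 0.] turn -15.01
```

View pics/side2.png

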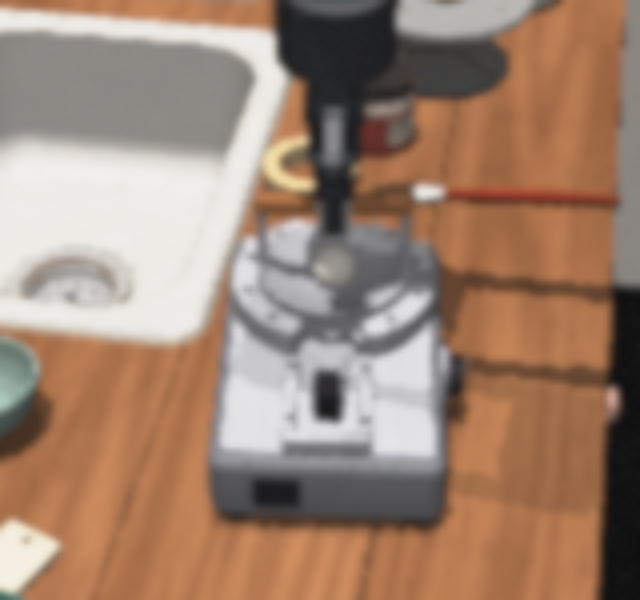

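The gripper holds the bar in the middle. The slide is back at (328,395) and the ball is centred at (333,265). Next is the quarter turn anticlockwise.

Emit:
drive_tool(
  rows=[
    [0,0,0,-0.2],
    [0,0,0,-0.6],
    [0,0,0,-1.2],
    [0,0,0,-1.9],
    [0,0,0,-2.6],
    [0,0,0,-3.2],
    [0,0,0,-3.7],
    [0,0,0,-4],
  ],
)

```text
clock: 8.92
position: [0.525, 0.0319, 0.1424]
ee_rot: [0.001, 0.962, 0.273, 0.0]
contact_force: [-0.4, -4.4, 2.7]
width: 0.0108
gripper_force: 60.4
```

```bash
python3 -c "
from h import *
go(yaw=7.7);print(get_state()['moment'])"
```

```text
clock 8.92 pos [0.525  0.0319 0.1424] yaw -58.29 tilt 0.08 q6 0.95 F [-0.4 -4.4  2.7] w 0.0108 gf 60.4
units [0. 0. 0.] turn -11.0
[-0.9510286  -0.04006802 -0.46915904]
```

Low forces, and it is turning freely.

Emit:
drive_tool(
  rows=[
    [0,0,0,-0.3],
    [0,0,0,-0.8],
    [0,0,0,-1.4],
    [0,0,0,-2.1],
    [0,0,0,-2.8],
    [0,0,0,-3.5],
    [0,0,0,-4.2],
    [0,0,0,-5],
  ],
)

```text
clock: 9.58
position: [0.5265, 0.0311, 0.1428]
ee_rot: [0.002, 0.858, 0.514, 0.001]
contact_force: [2.4, -7.4, 2.9]
width: 0.0107
gripper_force: 60.7
```

Emit:
drive_tool(
  rows=[
    [0,0,0,-0.7],
    [0,0,0,-1.4],
    [0,0,0,-2.1],
    [0,0,0,-2.8],
    [0,0,0,-3.5],
    [0,0,0,-4.2],
    [0,0,0,-4.8],
    [0,0,0,-5.2],
  ],
)

```text
clock: 10.25
position: [0.525, 0.0337, 0.1421]
ee_rot: [-0.001, 0.689, 0.725, 0.001]
contact_force: [-0.4, 1.0, 2.1]
width: 0.0107
gripper_force: 60.1
```

```bash
python3 -c "
from h import *
go(yaw=7.7);print(get_state()['moment'])"
```

```text
clock 10.25 pos [0.525  0.0337 0.1421] yaw 2.93 tilt 0.17 q6 -0.12 F [-0.4  1.   2.1] w 0.0107 gf 60.1
units [0. 0. 0.] turn -0.79
[ 0.18538121  0.06372794 -0.04645055]
```

Emit:
drive_tool(
  rows=[
    [0,0,0,-0.3],
    [0,0,0,-0.6],
    [0,0,0,-0.8],
    [0,0,0,-0.8],
    [0,0,0,-0.8],
    [0,0,0,-0.8],
    [0,0,0,-0.8],
    [0,0,0,-0.8],
  ],
)

```text
clock: 10.92
position: [0.5243, 0.0333, 0.1422]
ee_rot: [-0.001, 0.659, 0.752, 0.0]
contact_force: [-1.5, 3.2, 4.5]
width: 0.0111
gripper_force: 60.5
```

Run:
```python
from h import *
go(yaw=7.7);print(get_state()['moment'])
for n in ("side","scene"):
    im,d,W=cloud(n)
    m=(W[...,2]>.134)&(W[...,2]<.152)&(abs(W[...,0]-.524)<.07)&(abs(W[...,1]-.032)<.07)
    hsv=cv2.cvtColor(im,cv2.COLOR_RGB2HSV); m&=(hsv[...,1]>90)
    P=W[m][:,:2]; C=P-P.mean(0); v=np.linalg.svd(C)[2][0]; print(n,m.sum(),P.mean(0),np.degrees(np.arctan2(v[1],v[0])),cv2.minAreaRect(np.float32(P*1000)))
    if n=="side": cv2.imwrite('pics/side3.png',cv2.resize(im[130:280,260:420,::-1],None,fx=4,fy=4))
```

```text
clock 10.92 pos [0.5243 0.0333 0.1422] yaw 7.60 tilt 0.09 q6 -0.20 F [-1.5  3.2  4.5] w 0.0111 gf 60.5
units [0. 0. 0.] turn -0.02
[0.60743219 0.3898883  0.01041675]
side 107 [0.52115692 0.04142016] 98.20034990923955 ((522.3471069335938, 38.888145446777344), (35.01024627685547, 98.99559783935547), 22.264657974243164)
scene 140 [0.52144119 0.02741267] -82.11872679455375 ((522.2304077148438, 31.700706481933594), (15.785757064819336, 101.62728118896484), 7.835478782653809)
```

View pics/side3.png

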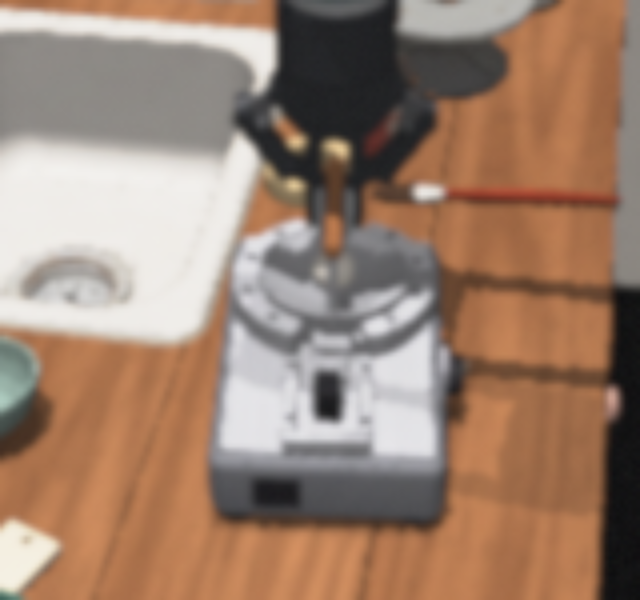

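The bar now points along the mill's y (98°), with the ball still in the middle at (335,268). I'll lift gently.

Emit:
drive_tool(
  rows=[
    [0,0,-0.03,0],
    [0,0,-0.08,0],
    [0,0,-0.15,0],
    [0,0,-0.23,0],
    [0,0,-0.31,0],
    [0,0,-0.38,0],
    [0,0,-0.42,0],
    [0,0,-0.44,0],
  ],
)

```text
clock: 11.68
position: [0.5248, 0.0325, 0.1533]
ee_rot: [0.0, 0.658, 0.753, 0.0]
contact_force: [-0.3, 0.4, -3.2]
width: 0.0112
gripper_force: 59.3
```

```bash
python3 -c "
from h import *
go();print(get_state()['moment'])"
```

```text
clock 11.68 pos [0.5248 0.0325 0.1533] yaw 7.63 tilt 0.03 q6 -0.20 F [-0.3  0.4 -3.2] w 0.0112 gf 59.3
units [0. 0. 0.] turn 0
[-0.0624631   0.01984598 -0.00222159]
```

Emit:
drive_tool(
  rows=[
    [0,0,-0.1,0],
    [0,0,-0.25,0],
    [0,0,-0.45,0],
    [0,0,-0.7,0],
    [0,0,-0.95,0],
    [0,0,-1.15,0],
    [0,0,-1.3,0],
    [0,0,-1.35,0],
  ],
)

```text
clock: 12.35
position: [0.5251, 0.0325, 0.1878]
ee_rot: [0.001, 0.658, 0.753, 0.001]
contact_force: [0.2, 0.7, -2.8]
width: 0.0112
gripper_force: 59.3
```

Emit:
drive_tool(
  rows=[
    [0,0,-0.1,0],
    [0,0,-0.25,0],
    [0,0,-0.45,0],
    [0,0,-0.7,0],
    [0,0,-0.95,0],
    [0,0,-1.15,0],
    [0,0,-1.3,0],
    [0,0,-1.35,0],
  ],
)

```text
clock: 13.02
position: [0.5251, 0.0325, 0.2215]
ee_rot: [0.001, 0.658, 0.753, 0.001]
contact_force: [0.2, 1.2, -3.4]
width: 0.0108
gripper_force: 59.3
```

Run:
```python
from h import *
q=np.load("scene.npz");W=q["W"]
m=(W[...,2]<-.03)&(W[...,0]>.55)&(W[...,0]<1)&(abs(W[...,1])<.6)
print("basin pts",m.sum(),np.nanpercentile(W[m],[2,98],axis=0))
go(.70,-.10,.21)
```

```text
basin pts 13445 [[ 0.55548825 -0.45803014 -0.72692108]
 [ 0.93673037  0.42500663 -0.03666761]]
clock 13.02 pos [0.5251 0.0325 0.2215] yaw 7.63 tilt 0.09 q6 -0.20 F [ 0.2  1.2 -3.4] w 0.0108 gf 59.3
units [-6.18  6.23  0.47] turn 0
```

Emit:
drive_tool(
  rows=[
    [-0.05,0.05,0,0],
    [-0.15,0.15,0,0],
    [-0.3,0.3,0,0],
    [-0.5,0.5,0,0],
    [-0.75,0.75,0,0],
    [-1.05,1.05,0,0],
    [-1.35,1.35,0,0],
    [-1.65,1.65,0,0],
  ],
)

```text
clock: 13.68
position: [0.5722, -0.0039, 0.2204]
ee_rot: [0.0, 0.659, 0.752, 0.0]
contact_force: [0.7, 0.8, -2.3]
width: 0.0113
gripper_force: 59.3
```

Emit:
drive_tool(
  rows=[
    [-0.35,0.35,0,0],
    [-0.7,0.7,0,0],
    [-1.05,1.05,0,0],
    [-1.4,1.4,0,0],
    [-1.75,1.75,0,0],
    [-2.1,2.1,0,0],
    [-2.45,2.45,0,0],
    [-2.8,2.8,0,0],
  ],
)

```text
clock: 14.35
position: [0.6507, -0.0638, 0.2205]
ee_rot: [-0.0, 0.659, 0.753, 0.0]
contact_force: [0.5, 0.2, -3.5]
width: 0.0109
gripper_force: 59.3
```

Emit:
drive_tool(
  rows=[
    [-0.35,0.35,0,0],
    [-0.65,0.65,0,0],
    [-0.95,0.95,0,0],
    [-1.2,1.2,0,0],
    [-1.4,1.4,0,0],
    [-1.55,1.55,0,0],
    [-1.65,1.65,0,0],
    [-1.7,1.7,0,0],
  ],
)

```text
clock: 15.02
position: [0.6977, -0.0996, 0.2204]
ee_rot: [-0.0, 0.659, 0.753, 0.0]
contact_force: [-0.6, 1.2, -3.1]
width: 0.0107
gripper_force: 59.3
```

Emit:
drive_tool(
  rows=[
    [0,0,0,0],
    [0,0,0,0],
    [0,0,0,0],
    [0,0,0,0],
    [0,0,0,0],
    [0,0,0,0],
    [0,0,0,0],
    [0,0,0,0],
  ],
)

```text
clock: 15.68
position: [0.6974, -0.0994, 0.2206]
ee_rot: [-0.0, 0.658, 0.753, 0.0]
contact_force: [0.6, 0.3, -3.6]
width: 0.0105
gripper_force: 59.3
```

Run:
```python
from h import *
go()
im,d,W=cloud("scene"); im2,_,_=cloud("side")
cv2.imwrite("pics/end.png",np.hstack([cv2.resize(im[120:300,300:500,::-1],(400,360)),cv2.resize(im2[80:280,220:420,::-1],(400,360))]))
```

```text
clock 15.68 pos [ 0.6974 -0.0994  0.2206] yaw 7.63 tilt 0.01 q6 -0.37 F [ 0.6  0.3 -3.6] w 0.0105 gf 59.3
units [0. 0. 0.] turn 0
```

View pics/end.png

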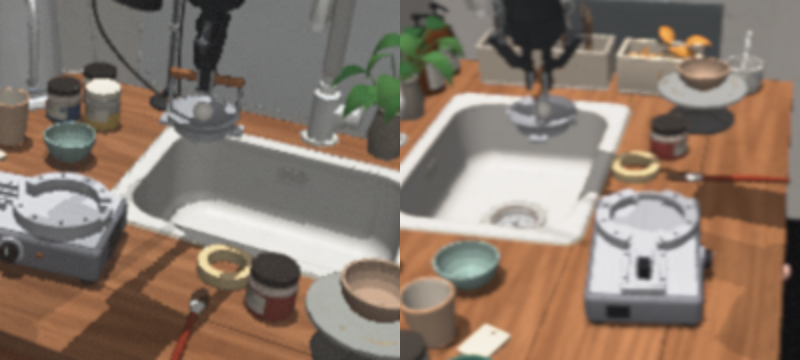

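The picture shows the dish held over the basin, with the ball near its middle at (200,112) in the left half and the slide still back. I'll check level and ball position from depth.

Run:
```python
from h import *
for n in ("scene","side"):
    im,d,W=cloud(n); hsv=cv2.cvtColor(im,cv2.COLOR_RGB2HSV)
    near=(np.hypot(W[...,0]-.697,W[...,1]+.099)<.07)
    b=near&(W[...,2]>.205)&(W[...,2]<.235)&(hsv[...,1]>90); P=W[b]
    C=P-P.mean(0); v=np.linalg.svd(C,full_matrices=False)[2][0]; print(n,"bar",b.sum(),P.mean(0).round(4),"pitch",np.degrees(np.arcsin(v[2])).round(1))
    r=near&(W[...,2]>.155)&(W[...,2]<.175)
    P=W[r]; 
    if len(P)>20:
        A=np.c_[P[:,:2],np.ones(len(P))]; print("low pts",len(P),P.mean(0).round(4),np.linalg.lstsq(A,P[:,2],rcond=None)[0].round(3))
    k=near&(hsv[...,1]<50)&(W[...,2]>.172)&(W[...,2]<.185)&(np.hypot(W[...,0]-.697,W[...,1]+.099)<.03); print("ball top",k.sum(),W[k].mean(0).round(4))
```

```text
scene bar 117 [ 0.6933 -0.1007  0.2202] pitch -0.2
low pts 457 [ 0.6991 -0.0999  0.1627] [-0.004  0.003  0.166]
ball top 36 [ 0.6923 -0.1024  0.1761]
side bar 67 [ 0.6932 -0.0756  0.2217] pitch 0.6
low pts 460 [ 0.6964 -0.0986  0.1628] [0.001 0.013 0.163]
ball top 30 [ 0.6915 -0.0931  0.1769]
```

```bash
python3 -c "
from h import *
print(order.sign_off())"
```

```text
the job is handed in; nothing more can be done
None
```

I slid the run slide fully back, turned the dish a quarter turn and lifted it out. I handed the job in with the dish held level and still over the basin and the ball in its middle; the hand-in gave no verdict.

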